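# Roll the test bar onto the scribed line and close the vee jaw on it

## Robot

A 6-joint arm with a two-finger parallel gripper is mounted at the origin on a cart in front of the work surface, level with it; the furniture and walls round the work are solid. World frame = base frame: x ahead of the robot, y to its left, z up, the work surface at z = 0. Lengths are in m, angles in degrees, forces in N, time in s.
With the tool pointing down it reaches from about 0.35 to 0.925 m from the base axis. Payload 6.4 kg.
Tool frame: the origin (TCP) lies where the fingers leave the gripper's body, on its centre line; the fingertips stand 97 mm ahead of it and the grasp point (between the pads) lies env.pinch_z ahead of it (env.pinch_z is the distance from the TCP to the grasp point, in m); z points along the fingers, y is the direction in which the jaws open and shut (so a half turn about z gives the same grasp; the last joint's range is limited). The gripper opens to 94 mm and grips with 3 to 60 N. Pads are 16 mm wide; open, the fingers measure 119 mm over their backs; the gripper's body (75 mm by 177 mm) begins 78 mm behind the grasp point.
Start: joints at [-73.115, 14.043, 89.255, -0, 76.702, -9.975], TCP at [0.294, -0.58, 0.303] pointing down, gripper open.
Joint ranges: [-179.41, 179.41], [-58.25, 129.5], [7.25, 145.43], [-54.29, 234.29], [11.92, 165.04], [-157.13, 157.13]. Speed limits (degrees/s): [147.25, 147.25, 180, 180, 180, 180].

## Interface

Orientations are given as [roll, pitch, yaw] about the fixed x, y, z axes, in that order (R = Rz(yaw) Ry(pitch) Rx(roll)).
In Python, from workcell import env gives the robot as it stands.
- The arm moves only by the shell command python3 -m jog 'ROWS' [OPENING] [FORCE]. ROWS is JSON, a list of rows, each an object with "delta_pos": the shift along the tool's x, y, z in cm, a list of three; "rotation": the turn, a rotation vector about the tool's x, y, z in degrees, a list of three. In form: [{"delta_pos": [dx, dy, dz], "rotation": [wx, wy, wz]}, ...]. A call has 1 to 10 rows; each row shifts and turns the pose as measured when the row begins, along the tool's axes as they then stand; what a row does not reach is not made up. A row lasts 1/12 s, in which the tool goes at most 41.7 mm and 7.16 degrees, less where a joint would pass 70% of its speed; a pose out of reach is approached as far as the arm can. A call with a gripper value outside its range is refused whole. OPENING is the opening, from 0 (shut) to 1 (fully open), set as the call begins (- or left out, the last holds). The fingers move at their own pace and stop on an object; FORCE is the grip in N (left out, the last holds). Time passes only in rows, so rows that do not move let the fingers close. It gives the time, the measured TCP pose, the force and the opening at its end, in the units of the state.
- env.get_state(): the state, without advancing time (a new reading comes with each control period).
- env.camera(name): name is "scene" or "top"; returns a dict with "frame" (480x640x3 uint8, red, green, blue), "depth" (480x640 float32, m along the optical axis (not along the pixel's ray), 0 where there is no reading), "intrinsics" (3x3 intrinsics, pixels), "extrinsics" (4x4, takes a point from world to camera coordinates). Camera axes: x right, y down, z forward; pixel columns grow to the right and rows downward; lengths in m; the calibration is good to about 2 mm. A picture is of the moment at which its call begins.
- env.finish_job(): hands the job in, once; it reports no verdict.
The state is a dict: "time": time; "q": joint angles; "qvel": joint speeds; "effort": joint torques, N m; "tool_pos": TCP position; "eef_rot": TCP orientation; "ft_force": force on the tool from outside, world axes, zero at the start; "moment": the same for the moment, N m; "gripper_width": opening from 0.0 (shut) to 1.0 (fully open).
Only numpy, scipy, OpenCV 4.12 (cv2) and the standard library are available. Lean on these libraries where they do the work, as an engineer would, in place of code of your own. Each camera call takes 0.05 s, during which the arm holds its last target.

## Task

Get the round steel test bar ready for gauge-length marking: with your fingertips roll it away from you across the marking fixture's plate until it lies along the scribed line, between the two vee jaws. Then push the sliding jaw (the one at the right-hand end) in until the bar sits firmly in the notches of both jaws, and take your hand away. Do not pick the bar up or carry it, and leave the other things on the bench where they are.

Things in the scene. Friction and masses are not known exactly. Their poses are not given: they have to be found in the camera images.
- test_bar: Round steel tensile test bar lying on the fixture's plate, 130 mm long: two thick ends, 24 mm diameter by 32 mm long, and a 14 mm waist. 0.3 kg; rolls easily, friction about 0.5; pushed at about 30 mm/s it stops within a few mm of where the push stops. Origin mid-axis; y axis along the bar, towards the fixed jaw. Starts 70 to 110 mm short of the line, parallel to it within 0.05 rad.
- fixture: Marking fixture fixed to the bench: dark steel plate, upper face 20 mm above the bench. Origin on the bench 40 mm on the robot's side of line. x axis away from the robot, across the line; y axis to the left, parallel to the line. The plate spans x -90 to 75, y -166 to 96 mm. A vee jaw stands at each end of the line.
- line (a point): Point on the scribed line (thin white line, 150 mm long, cross ticks 25 mm either side of this point), on the plate's upper face; axes as the fixture's. The middle of the bar lies above it, 12 mm up, once both jaws hold it; before, the bar lies about 26 mm to the right (-y), its ends about 10 mm clear of both jaws, and must be rolled so.
- fixed_jaw (a point): Middle of the mouth of the fixed (left) jaw, on the plate; axes as the fixture's. Block 60 mm wide (x), 26 mm high, 37 mm long (to +y). Its notch opens towards the other jaw (-y): 44 mm wide at the mouth, 18 mm at the root 18 mm deeper, centred on the line. A bar end within 8 mm of the line is drawn in and centred as the jaws close, and sits about 14 mm deep.
- sliding_jaw (a joint): Travel of the right-hand jaw towards the fixed one, in m: 0 = fully back (mouth 163 mm from the fixed jaw's), starts at 0 to 0.008, end stop 0.075 without a bar. With the bar seated in both notches it stands at about 0.063 and goes no further. It takes about 2 N to push, about 4 N with the bar sliding before it, and stays where it is left.
- jaw_push (a point): Middle of the flat outer face of the sliding jaw, 18 mm above the plate, where it is pushed towards the fixed jaw (+y of the fixture). Face 44 mm wide, up to 31 mm above the plate. From it to the horn tips the jaw is 42 mm long; block 60 mm wide, 26 mm high, notch the mirror image of the fixed one. Axes as the fixture's.
- caliper: Digital caliper, 235 mm long, lying on the bench to the right of the fixture; to be left alone. Origin: underside, centre.
- marker: Black square-bodied marker pen, 135 mm long, lying on the bench beyond the fixture; to be left alone. Origin: underside, centre.
- specimen: Mounted round specimen, black disc 32 mm in diameter and 15 mm high, on the bench beyond the fixture to the right; to be left alone. Origin: underside, centre.
Things that resemble listed ones, but are neither listed nor needed, are in the scene too. Several things have the shape of the test_bar; the one meant has the colours described above.

How it is judged (in metres and radians):
On the way, in this order (a step that is already met when the one before it is completed fails the run):
1. the bar has rolled over on the plate (not been dragged), with the sliding jaw still back (angle between test_bar's own z axis and vertical above 2 rad and value of joint sliding_jaw below 0.02 m), for 0.05 s.
2. the bar lies still along the scribed line, within 6 mm and 0.09 rad, with the sliding jaw still back (x of test_bar in the frame of line between -0.006 and 0.006 m and angle between the y axis of test_bar and the y axis of line, either way round below 0.09 rad and linear speed of test_bar below 0.01 m/s and value of joint sliding_jaw below 0.02 m), for 0.2 s.
At the end, for the whole second after the job is handed in: The bar lies still on the plate in the notches of both jaws, its middle within 3 mm of the line and 5 mm along it, parallel within 0.04 rad, and the sliding jaw is closed on it (0.060 to 0.068 m) (value of joint sliding_jaw between 0.06 and 0.068 m and x of test_bar in the frame of line between -0.003 and 0.003 m and y of test_bar in the frame of line between -0.005 and 0.005 m and z of test_bar in the frame of line between 0.009 and 0.015 m and angle between the y axis of test_bar and the y axis of line, either way round below 0.04 rad and linear speed of test_bar below 0.01 m/s); the robot touches nothing.
It fails at once if the bar is lifted off the plate by more than 10 mm, or falls off it (z of test_bar in the frame of line above 0.022 m or z of test_bar in the frame of line below 0.006 m).
It fails at once if a thing that should be left alone is moved by more than 15 mm (distance of any of caliper, marker, specimen from where it was at the start of the episode above 0.015 m).
It also fails if it takes over 54 s, if anything falls off the work surface, if the arm or the gripper's body presses on something with over 40 N, if the wrist force passes 120 N, or if a joint passes its speed limit or range.

## Working session

There is one attempt and no reset: what is moved stays moved. The work goes in short steps, Python scripts to look and compute and a shell command to move; the robot and the scene stay as the last step left them, time stands still between calls to the robot, and variables do not carry over. Pictures are saved under pics/ and viewed, and the job is handed in when it is done.

```bash
mkdir -p pics; ls; cat > h.py <<'E'
import numpy as np, cv2
from workcell import env
def snap(name,fn):
    c=env.camera(name); np.savez('/tmp/%s.npz'%fn,**c); cv2.imwrite('pics/%s.png'%fn,c['frame'][:,:,::-1]); return c
def crop(fn,x0,y0,x1,y1,s):
    c=np.load('/tmp/%s.npz'%fn); f=c['frame'][y0:y1,x0:x1,::-1]
    cv2.imwrite('pics/%s_c%d_%d.png'%(fn,x0,y0),cv2.resize(f,None,fx=s,fy=s,interpolation=cv2.INTER_CUBIC))
def px(c,u,v,z=None):
    K=c['intrinsics'];T=np.linalg.inv(c['extrinsics'])
    r=np.linalg.inv(K)@np.array([u,v,1.])
    if z is None: 
        p=r*c['depth'][int(round(v)),int(round(u))]; return T[:3,:3]@p+T[:3,3]
    d=T[:3,:3]@r; o=T[:3,3]; return o+d*(z-o[2])/d[2]
E
python3 - <<'E'
from h import *
a=snap('top','top0');b=snap('scene','scene0')
print(env.pinch_z,env.get_state())
E
```

```text
pics
0.0784 {'time': 0.1, 'q': array([-7.31150962e+01,  1.40789127e+01,  8.93168628e+01,  7.00660891e-04,
        7.67017048e+01, -9.97920418e+00]), 'qvel': array([ 0.02518296, -0.10060793, -0.19241827, -0.00518886,  0.00095846,
       -0.00531659]), 'effort': array([ 1.68863944e-04, -4.16914952e+01, -3.15524662e+01,  6.86092651e-02,
        3.09786340e-02, -5.58021895e-05]), 'tool_pos': array([ 0.29357681, -0.57950949,  0.30167884]), 'eef_rot': array([-1.79904113e+02, -1.75637228e-02,  2.68639315e+01]), 'ft_force': array([-0.13636532, -0.30323438,  0.08770506]), 'moment': array([-0.03855269, -0.03732912, -0.0240946 ]), 'gripper_width': 0.999619378162761}
```

View pics/top0.png

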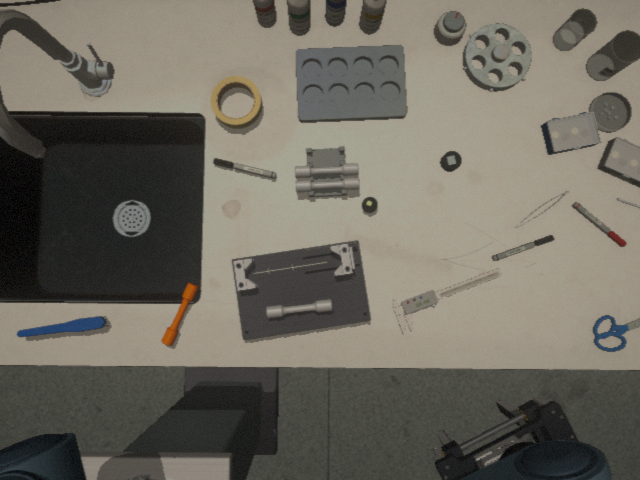

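View pics/scene0.png

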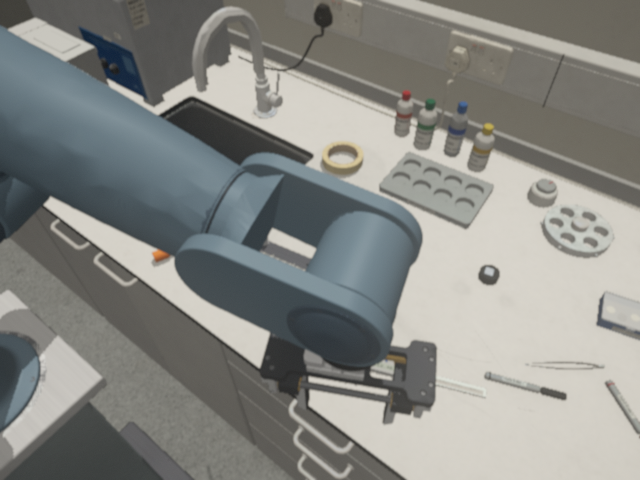

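The top view shows three candidates for the bar. A steel-coloured one lies on the fixture plate at about (299,309), an orange one on the bench at (180,315), and two steel ones sit on a rack at (327,180). The one on the plate fits the description (steel, on the plate, short of the line). I'll confirm it in a crop.

```bash
python3 - <<'E'
from h import *
crop('top0',225,230,385,350,5)
E
```

```text
(no output)
```

View pics/top0_c225_230.png

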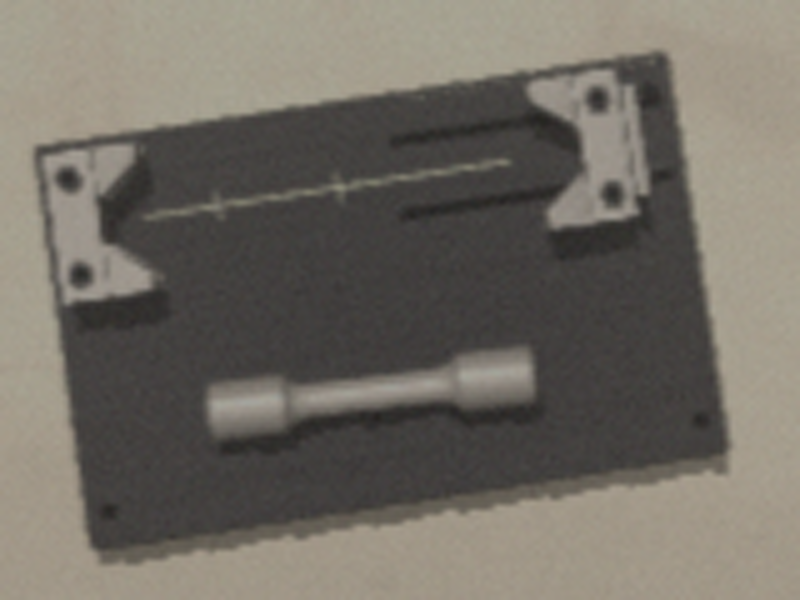

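```bash
cat >> h.py <<'E'
def cp(c,u,v,z,ox=225,oy=230,s=5): return px(c,(u+.5)/s+ox-.5,(v+.5)/s+oy-.5,z)
E
python3 - <<'E'
from h import *
np.set_printoptions(precision=4,suppress=True)
c=dict(np.load('/tmp/top0.npz'))
print(-c['extrinsics'][:3,:3].T@c['extrinsics'][:3,3])
P={k:cp(c,*v) for k,v in dict(LL=(143,218,.02),LR=(511,161,.02),tL=(219,206,.02),tR=(340,188,.02),c1=(37,147,.02),c2=(665,53,.02),c3=(728,452,.02),c4=(92,548,.02),bL=(207,411,.032),bR=(536,374,.032)).items()}
for k,v in P.items(): print(k,v)
fy=(P['c1']-P['c2'])+(P['c4']-P['c3']); print('yaw plate',np.degrees(np.arctan2(fy[1],fy[0]))-90, np.linalg.norm(fy)/2)
fl=P['LL']-P['LR'];print('yaw line',np.degrees(np.arctan2(fl[1],fl[0]))-90,np.linalg.norm(fl))
fb=P['bL']-P['bR'];print('yaw bar',np.degrees(np.arctan2(fb[1],fb[0]))-90,np.linalg.norm(fb))
yaw=np.arctan2(fl[1]+fy[1],fl[0]+fy[0])-np.pi/2
ctr=sum(P[k] for k in('c1','c2','c3','c4'))/4
R=np.array([[np.cos(yaw),-np.sin(yaw)],[np.sin(yaw),np.cos(yaw)]])
o1=ctr[:2]-R@[-.0075,-.035]; l=(P['tL']+P['tR'])[:2]/2
print('origin from plate',o1,'line pt',l,'line from plate',o1+R@[.04,0],np.degrees(yaw))
for k,v in P.items(): print(k, R.T@(v[:2]-l))
print('barmid',R.T@((P['bL']+P['bR'])[:2]/2-l))
for u,v in((220,180),(1,1)): pass
for q in [(300,280),(270,305),(329,304),(242,275),(347,262)]: print(q,px(c,*q))
for n,(u,v) in dict(jawR_out_top=(637,88),jawR_out_bot=(650,193),hornR1=(527,85),hornR2=(548,226),hornL1=(137,148),hornL2=(160,282)).items():
    p=cp(c,u,v,.046);print(n,p,R.T@(p[:2]-l))
E
```

```text
[ 0.5227 -0.3377  0.9138]
LL [ 0.5215 -0.2036  0.02  ]
LR [ 0.5461 -0.3529  0.02  ]
tL [ 0.5267 -0.2344  0.02  ]
tR [ 0.5344 -0.2835  0.02  ]
c1 [ 0.5499 -0.1599  0.02  ]
c2 [ 0.5908 -0.4155  0.02  ]
c3 [ 0.4294 -0.4416  0.02  ]
c4 [ 0.3889 -0.1858  0.02  ]
bL [ 0.445  -0.2324  0.032 ]
bR [ 0.4609 -0.3634  0.032 ]
yaw plate 9.037064173694674 0.25891022034088546
yaw line 9.337196430541383 0.1513179377009376
yaw bar 6.884873493587122 0.1319536849326041
origin from plate [ 0.4916 -0.265 ] line pt [ 0.5305 -0.2589] line from plate [ 0.5311 -0.2586] 9.104935495345721
LL [-0.0002  0.056 ]
LR [ 0.0004 -0.0953]
tL [0.     0.0248]
tR [-0.     -0.0248]
c1 [0.0348 0.0947]
c2 [ 0.0347 -0.1641]
c3 [-0.1287 -0.1643]
c4 [-0.1282  0.0947]
bL [-0.0802  0.0397]
bR [-0.0853 -0.0922]
barmid [-0.0828 -0.0262]
(300, 280) [ 0.5086 -0.2987  0.0161]
(270, 305) [ 0.4576 -0.2386  0.0182]
(329, 304) [ 0.4624 -0.3576  0.0433]
(242, 275) [ 0.5178 -0.1857  0.0469]
(347, 262) [ 0.5454 -0.3926  0.044 ]
jawR_out_top [ 0.5748 -0.4022  0.046 ] [ 0.021  -0.1485]
jawR_out_bot [ 0.5333 -0.4075  0.046 ] [-0.0208 -0.1472]
hornR1 [ 0.5755 -0.3586  0.046 ] [ 0.0287 -0.1055]
hornR2 [ 0.5199 -0.3673  0.046 ] [-0.0277 -0.1053]
hornL1 [ 0.5491 -0.2046  0.046 ] [0.0269 0.0507]
hornL2 [ 0.4965 -0.2147  0.046 ] [-0.0266  0.0491]
```

```bash
python3 -m jog '[{"delta_pos":[0,0,0],"rotation":[0,0,6]},{"delta_pos":[0,0,0],"rotation":[0,0,6]},{"delta_pos":[0,0,0],"rotation":[0,0,5.6]}]' 1; python3 -m jog '[{"delta_pos":[1.7,-2.5,0],"rotation":[0,0,0]},{"delta_pos":[1.7,-2.5,0],"rotation":[0,0,0]},{"delta_pos":[1.7,-2.5,0],"rotation":[0,0,0]},{"delta_pos":[1.7,-2.5,0],"rotation":[0,0,0]},{"delta_pos":[1.7,-2.5,0],"rotation":[0,0,0]},{"delta_pos":[1.7,-2.5,0],"rotation":[0,0,0]},{"delta_pos":[1.7,-2.5,0],"rotation":[0,0,0]},{"delta_pos":[1.7,-2.5,0],"rotation":[0,0,0]},{"delta_pos":[1.7,-2.5,0],"rotation":[0,0,0]},{"delta_pos":[1.7,-2.5,0],"rotation":[0,0,0]}]'
cat >> h.py <<'E'
L=np.array([.5308,-.2588]); YAW=np.radians(9.2)
RL=np.array([[np.cos(YAW),-np.sin(YAW)],[np.sin(YAW),np.cos(YAW)]])
def st():
    s=env.get_state(); p=s['tool_pos']; q=RL.T@(p[:2]-L)
    print('t',round(s['time'],2),'line-frame mm x,y',np.round(q*1e3,1),'tip z mm',round((p[2]-.097)*1e3,1),'rpy',np.round(s['eef_rot'],2),'F line',np.round(RL.T@s['ft_force'][:2],1),round(s['ft_force'][2],1),'g',round(s['gripper_width'],3))
E
python3 -c "
from h import *;st()"
```

```text
time: 0.35
tool_pos: [0.2934, -0.5788, 0.2997]
eef_rot: [-179.7, 0.0, 8.6]
ft_force: [0.1, -1.4, 0.2]
gripper_width: 1.001
time: 1.18
tool_pos: [0.4263, -0.2981, 0.2952]
eef_rot: [-179.3, 0.3, 7.7]
ft_force: [-0.1, -0.6, -0.4]
gripper_width: 1.001
t 1.18 line-frame mm x,y [-109.4  -22.1] tip z mm 198.2 rpy [-179.28    0.26    7.73] F line [-0.2 -0.6] -0.4 g 1.001
```

```bash
python3 -m jog '[{"delta_pos":[-0.6,0.4,1],"rotation":[-0.7,0.3,-1.5]},{"delta_pos":[0,0,3],"rotation":[0,0,0]},{"delta_pos":[0,0,3],"rotation":[0,0,0]},{"delta_pos":[0,0,3],"rotation":[0,0,0]},{"delta_pos":[0,0,3],"rotation":[0,0,0]},{"delta_pos":[0,0,0],"rotation":[0,0,0]},{"delta_pos":[0,0,0],"rotation":[0,0,0]}]'
python3 -c "
from h import *;st()"
```

```text
time: 1.77
tool_pos: [0.4243, -0.2957, 0.1618]
eef_rot: [179.9, -0.2, 10.0]
ft_force: [-0.4, -0.3, 0.9]
gripper_width: 0.998
t 1.77 line-frame mm x,y [-111.1  -19.4] tip z mm 64.8 rpy [179.9   -0.21   9.95] F line [-0.4 -0.3] 0.9 g 0.998
```

```bash
python3 -m jog '[{"delta_pos":[-0.3,0.7,0.5],"rotation":[0,-0.2,0.7]},{"delta_pos":[0,0,1.2],"rotation":[0,0,0]},{"delta_pos":[0,0,1.2],"rotation":[0,0,0]},{"delta_pos":[0,0,0.6],"rotation":[0,0,0]},{"delta_pos":[0,0,0],"rotation":[0,0,0]},{"delta_pos":[0,0,0],"rotation":[0,0,0]}]'
python3 -c "
from h import *;st();snap('top','top1');crop('top1',225,230,385,350,5);snap('scene','scene1')"
```

```text
time: 2.27
tool_pos: [0.4245, -0.307, 0.1293]
eef_rot: [179.5, -0.3, 9.1]
ft_force: [-0.1, 0.5, 0.3]
gripper_width: 0.995
t 2.27 line-frame mm x,y [-112.7  -30.6] tip z mm 32.3 rpy [179.45  -0.28   9.14] F line [-0.   0.5] 0.3 g 0.995
```

View pics/top1_c225_230.png

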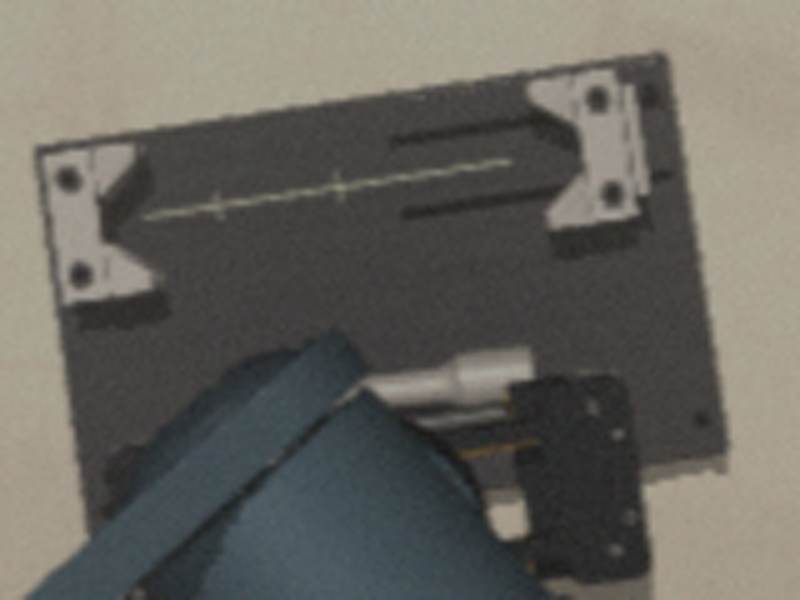

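View pics/scene1.png

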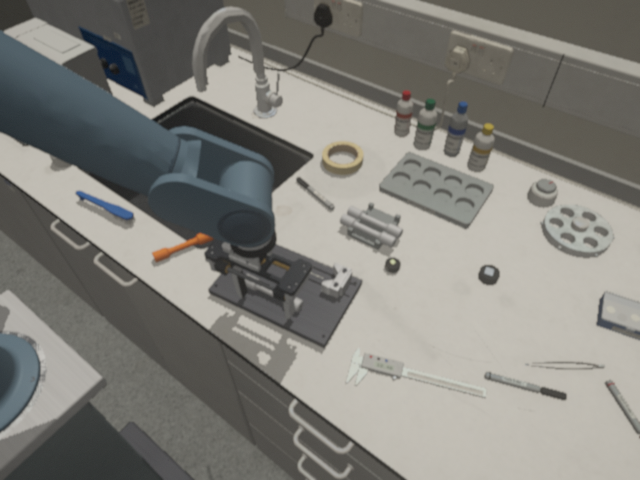

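```bash
python3 -m jog '[{"delta_pos":[0,-0.3,0.3],"rotation":[0.5,-0.3,0]},{"delta_pos":[0,0,0.2],"rotation":[0,0,0]},{"delta_pos":[0,0,0],"rotation":[0,0,0]},{"delta_pos":[0,0,0],"rotation":[0,0,0]}]'
python3 -c "
from h import *;st()"
```

```text
time: 2.7
tool_pos: [0.4247, -0.304, 0.1254]
eef_rot: [179.9, -0.0, 9.2]
ft_force: [0.0, -0.7, 0.1]
gripper_width: 0.999
t 2.7 line-frame mm x,y [-112.   -27.7] tip z mm 28.4 rpy [ 1.7987e+02 -4.0000e-02  9.1700e+00] F line [-0.1 -0.7] 0.1 g 0.999
```

```bash
python3 -m jog '[{"delta_pos":[0.25,0,0],"rotation":[0,0,0]},{"delta_pos":[0.25,0,0],"rotation":[0,0,0]},{"delta_pos":[0.25,0,0],"rotation":[0,0,0]},{"delta_pos":[0.25,0,0],"rotation":[0,0,0]},{"delta_pos":[0.25,0,0],"rotation":[0,0,0]},{"delta_pos":[0.25,0,0],"rotation":[0,0,0]},{"delta_pos":[0.25,0,0],"rotation":[0,0,0]},{"delta_pos":[0.25,0,0],"rotation":[0,0,0]},{"delta_pos":[0.25,0,0],"rotation":[0,0,0]},{"delta_pos":[0.25,0,0],"rotation":[0,0,0]}]'
python3 -c "
from h import *;st();snap('top','top2');crop('top2',225,230,385,350,5)"
```

```text
time: 3.53
tool_pos: [0.4519, -0.2999, 0.1259]
eef_rot: [179.8, -0.0, 9.2]
ft_force: [-0.5, -0.2, -0.1]
gripper_width: 1.001
t 3.53 line-frame mm x,y [-84.4 -28. ] tip z mm 28.9 rpy [ 1.7982e+02 -3.0000e-02  9.1600e+00] F line [-0.6 -0.1] -0.1 g 1.001
```

View pics/top2_c225_230.png

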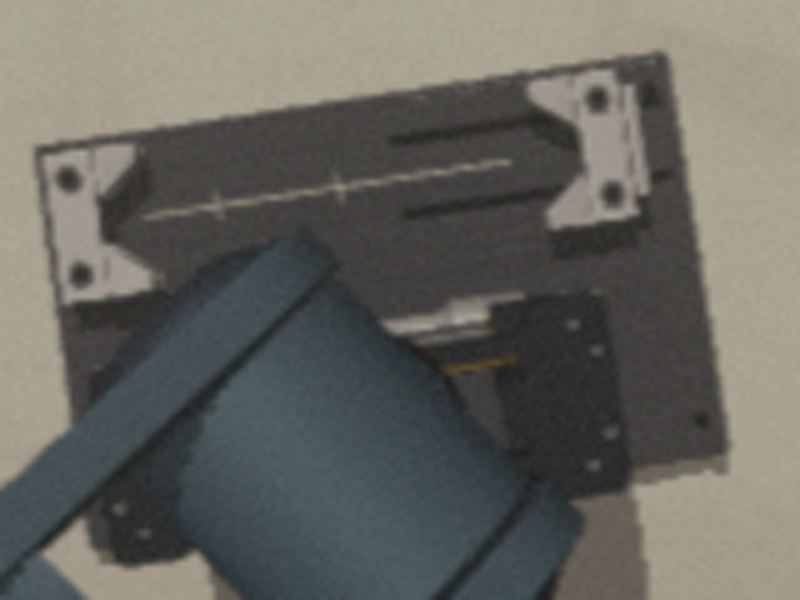

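The bar is in front of the fingers and rolling forward, with its right-end front edge at about (520,296) in the crop. I'll carry on.

```bash
python3 -m jog '[{"delta_pos":[0.25,0,0],"rotation":[0,0,0]},{"delta_pos":[0.25,0,0],"rotation":[0,0,0]},{"delta_pos":[0.25,0,0],"rotation":[0,0,0]},{"delta_pos":[0.25,0,0],"rotation":[0,0,0]},{"delta_pos":[0.25,0,0],"rotation":[0,0,0]},{"delta_pos":[0.25,0,0],"rotation":[0,0,0]},{"delta_pos":[0.25,0,0],"rotation":[0,0,0]},{"delta_pos":[0.25,0,0],"rotation":[0,0,0]},{"delta_pos":[0.25,0,0],"rotation":[0,0,0]},{"delta_pos":[0.25,0,0],"rotation":[0,0,0]}]'
python3 -m jog '[{"delta_pos":[0.25,0,0],"rotation":[0,0,0]},{"delta_pos":[0.25,0,0],"rotation":[0,0,0]},{"delta_pos":[0.25,0,0],"rotation":[0,0,0]},{"delta_pos":[0.25,0,0],"rotation":[0,0,0]},{"delta_pos":[0.25,0,0],"rotation":[0,0,0]}]'
python3 -c "
from h import *;st();snap('top','top3');crop('top3',225,230,385,350,5);snap('scene','scene3');crop('scene3',200,200,380,350,4)"
```

```text
time: 4.42
tool_pos: [0.4793, -0.2954, 0.1259]
eef_rot: [179.8, -0.0, 9.2]
ft_force: [-0.8, 0.4, -0.0]
gripper_width: 1.0
time: 4.83
tool_pos: [0.493, -0.2932, 0.1258]
eef_rot: [179.8, -0.0, 9.2]
ft_force: [-0.6, 0.2, 0.3]
gripper_width: 0.999
t 4.83 line-frame mm x,y [-42.8 -27.9] tip z mm 28.8 rpy [ 1.7984e+02 -4.0000e-02  9.1600e+00] F line [-0.5  0.3] 0.3 g 0.999
```

View pics/top3_c225_230.png

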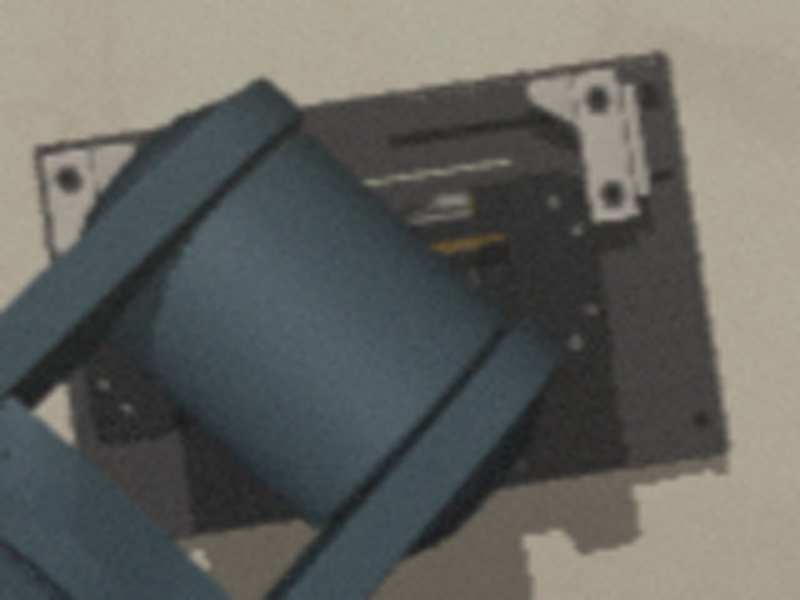

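View pics/scene3_c200_200.png

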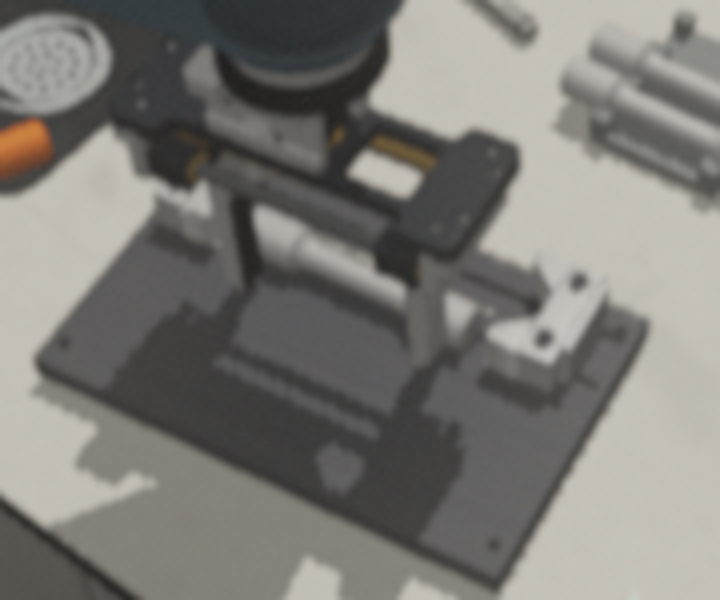

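The fingers press both thick ends of the bar, which now lies about 23 mm short of the line. I'll push on and slow down near the end.

```bash
python3 -m jog '[{"delta_pos":[0.25,0,0],"rotation":[0,0,0]},{"delta_pos":[0.25,0,0],"rotation":[0,0,0]},{"delta_pos":[0.25,0,0],"rotation":[0,0,0]},{"delta_pos":[0.2,0,0],"rotation":[0,0,0]},{"delta_pos":[0.2,0,0],"rotation":[0,0,0]},{"delta_pos":[0.2,0,0],"rotation":[0,0,0]},{"delta_pos":[0.15,0,0],"rotation":[0,0,0]},{"delta_pos":[0.1,0,0],"rotation":[0,0,0]},{"delta_pos":[0,0,0],"rotation":[0,0,0]},{"delta_pos":[0,0,0],"rotation":[0,0,0]}]'
python3 -c "
from h import *;st();snap('top','top4');crop('top4',225,230,385,350,5);snap('scene','scene4');crop('scene4',200,200,380,350,4)"
```

```text
time: 5.77
tool_pos: [0.5108, -0.2902, 0.1258]
eef_rot: [179.8, -0.1, 9.2]
ft_force: [0.2, 0.1, -0.2]
gripper_width: 1.001
t 5.77 line-frame mm x,y [-24.8 -27.8] tip z mm 28.8 rpy [ 1.7984e+02 -6.0000e-02  9.1800e+00] F line [0.2 0. ] -0.2 g 1.001
```

View pics/top4_c225_230.png

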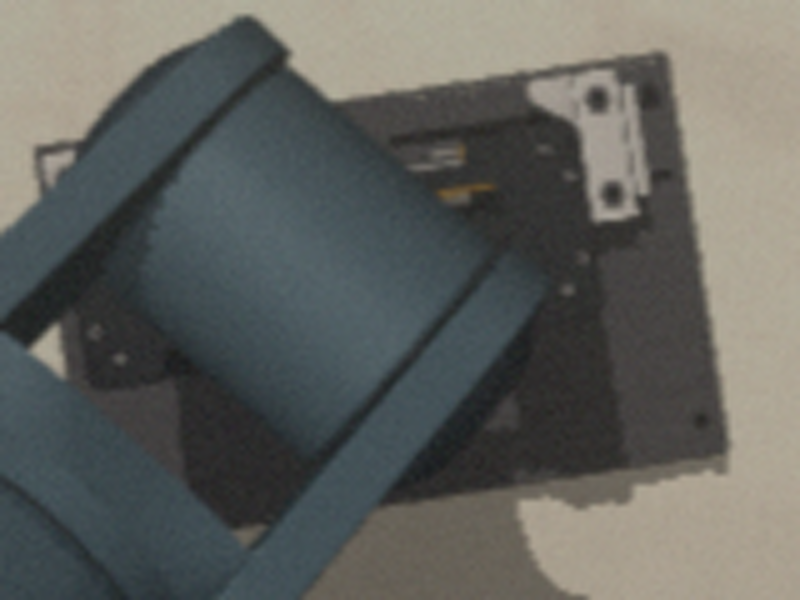

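View pics/scene4_c200_200.png

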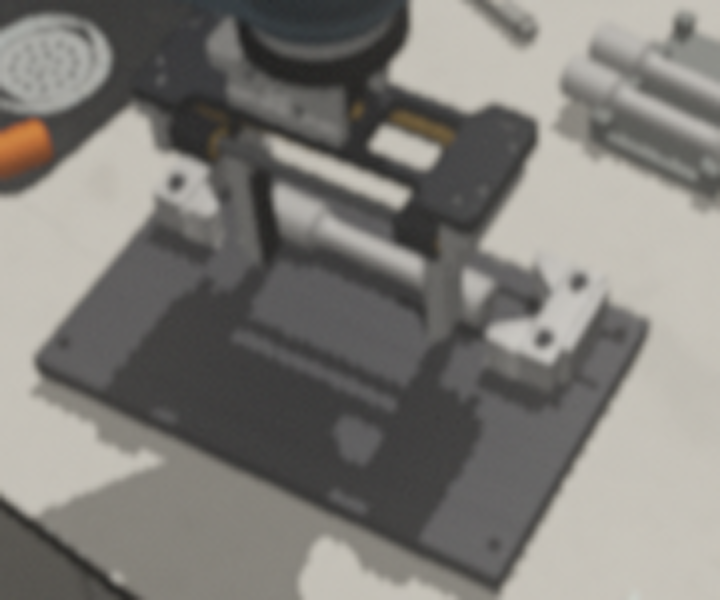

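```bash
python3 - <<'E'
from h import *
for n,pts in (('top0',[(536,348),(536,401)]),('top3',[(470,193),(470,218)]),('top4',[(464,143),(464,167)])):
    c=dict(np.load('/tmp/%s.npz'%n))
    for p in pts:
        q=cp(c,*p,.033);print(n,p,np.round(1e3*RL.T@(q[:2]-L),1))
E
```

```text
top0 (536, 348) [-75.5 -93.7]
top0 (536, 401) [-96.3 -90.5]
top3 (470, 193) [-10.5 -76.9]
top3 (470, 218) [-20.4 -75.4]
top4 (464, 143) [  9.7 -77.5]
top4 (464, 167) [  0.2 -76.1]
```

The bar's front edge is at crop (464,143), which puts its axis within about 1 mm of the line. I'll back off and rise, then look.

```bash
python3 -m jog '[{"delta_pos":[-0.3,0,0],"rotation":[0,0,0]},{"delta_pos":[-0.7,0,0],"rotation":[0,0,0]},{"delta_pos":[-0.7,0,0],"rotation":[0,0,0]},{"delta_pos":[0,0,-2],"rotation":[0,0,0]},{"delta_pos":[0,0,-3],"rotation":[0,0,0]},{"delta_pos":[0,0,-3],"rotation":[0,0,0]}]'
python3 -m jog '[{"delta_pos":[-1,2.5,0],"rotation":[0,0,0]},{"delta_pos":[-1,2.5,0],"rotation":[0,0,0]},{"delta_pos":[-1,2.5,0],"rotation":[0,0,0]},{"delta_pos":[-1,2.5,0],"rotation":[0,0,0]},{"delta_pos":[-1,2.5,0],"rotation":[0,0,0]},{"delta_pos":[-1,2.5,0],"rotation":[0,0,0]},{"delta_pos":[0,0,0],"rotation":[0,0,0]},{"delta_pos":[0,0,0],"rotation":[0,0,0]}]' 0 10
python3 -c "
from h import *;st();snap('top','top5');crop('top5',225,230,385,350,5)"
```

```text
time: 6.37
tool_pos: [0.4867, -0.2903, 0.1995]
eef_rot: [-179.4, 0.6, 9.1]
ft_force: [0.5, -0.6, 0.1]
gripper_width: 1.0
time: 7.03
tool_pos: [0.4464, -0.4567, 0.2086]
eef_rot: [180.0, 0.1, 9.1]
ft_force: [0.2, -0.2, -0.7]
gripper_width: 0.468
t 7.03 line-frame mm x,y [-114.9 -181.8] tip z mm 111.6 rpy [1.7996e+02 1.5000e-01 9.1000e+00] F line [ 0.1 -0.2] -0.7 g 0.468
```

View pics/top5_c225_230.png

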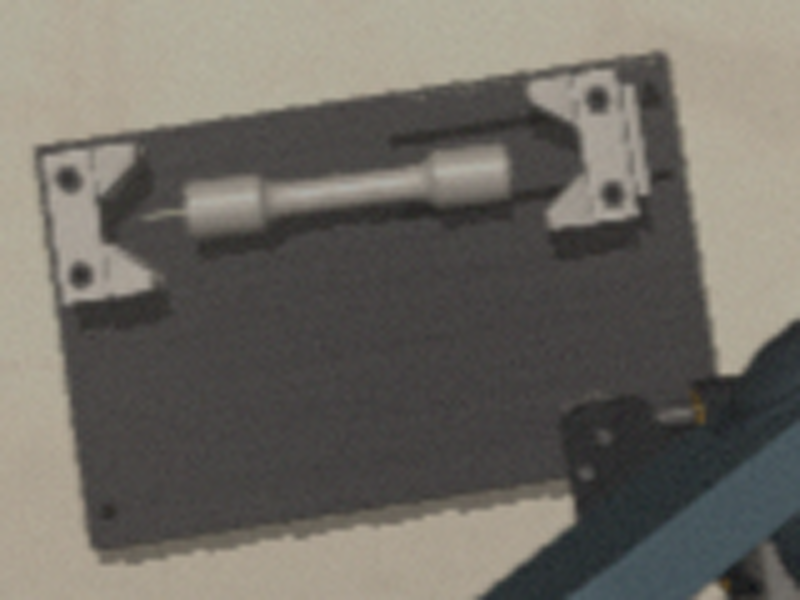

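```bash
python3 - <<'E'
from h import *
c=dict(np.load('/tmp/top5.npz'))
for n,p in dict(Lf=(188,181),Lb=(191,236),Lf2=(262,174),Lb2=(267,229),Rf=(425,151),Rb=(433,207),Rf2=(507,144),Rb2=(511,199)).items():
    q=cp(c,*p,.032);print(n,np.round(1e3*RL.T@(q[:2]-L),1))
E
```

```text
Lf [11.3 34.2]
Lb [-10.6  36.2]
Lf2 [9.6 4.5]
Lb2 [-12.5   5.7]
Rf [  8.9 -61.6]
Rb [-13.8 -61.4]
Rf2 [  6.7 -94.6]
Rb2 [-15.3 -92.8]
```

The bar lies along the line, its ends at crop (188,208) and (509,172). The centre is about -2 mm from the line and the tilt about 0.035 rad, both within limits. Next I move the closed fingers behind the sliding jaw.

```bash
python3 -m jog '[{"delta_pos":[2.3,0,0],"rotation":[0,0,0]},{"delta_pos":[2.3,0,0],"rotation":[0,0,0]},{"delta_pos":[2.3,0,0],"rotation":[0,0,0]},{"delta_pos":[2.3,0,0],"rotation":[0,0,0]},{"delta_pos":[1.5,0,0],"rotation":[0,0,0]},{"delta_pos":[0,0,0],"rotation":[0,0,0]},{"delta_pos":[0,0,0],"rotation":[0,0,0]}]'
python3 -c "
from h import *;st();snap('top','top6');crop('top6',225,230,385,350,5)"
```

```text
time: 7.67
tool_pos: [0.5553, -0.43, 0.2068]
eef_rot: [-179.7, 0.3, 9.4]
ft_force: [0.1, 0.2, 0.8]
gripper_width: 0.006
t 7.67 line-frame mm x,y [  -3.2 -172.9] tip z mm 109.8 rpy [-179.73    0.31    9.39] F line [0.1 0.2] 0.8 g 0.006
```

View pics/top6_c225_230.png

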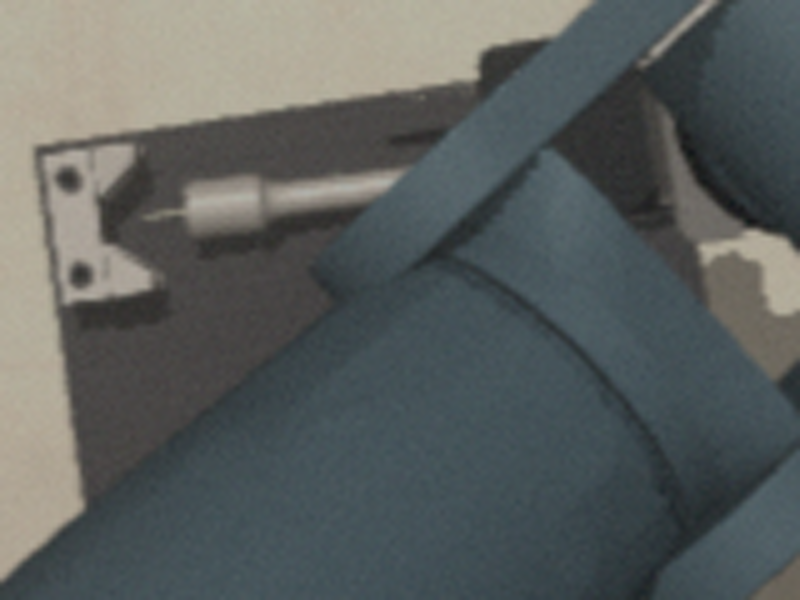

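The bar's left end is unchanged, with its end face still at (188,208), so it is still. Descending behind the jaw.

```bash
python3 -m jog '[{"delta_pos":[0.3,0.5,1],"rotation":[0,0.3,0]},{"delta_pos":[0,0,2],"rotation":[0,0,0]},{"delta_pos":[0,0,2],"rotation":[0,0,0]},{"delta_pos":[0,0,1.5],"rotation":[0,0,0]},{"delta_pos":[0,0,0],"rotation":[0,0,0]},{"delta_pos":[0,0,0],"rotation":[0,0,0]}]'
python3 -c "
from h import *;st()"
```

```text
time: 8.22
tool_pos: [0.555, -0.4356, 0.138]
eef_rot: [-179.7, -0.0, 9.2]
ft_force: [-0.2, 0.3, 0.1]
gripper_width: 0.005
t 8.22 line-frame mm x,y [  -4.4 -178.4] tip z mm 41.0 rpy [-1.7973e+02 -2.0000e-02  9.1700e+00] F line [-0.1  0.3] 0.1 g 0.005
```

```bash
python3 -m jog '[{"delta_pos":[0.4,0,0.5],"rotation":[-0.3,0,0]},{"delta_pos":[0,0,0.5],"rotation":[0,0,0]},{"delta_pos":[0,0,0],"rotation":[0,0,0]},{"delta_pos":[0,0,0],"rotation":[0,0,0]}]'
python3 -c "
from h import *;st();snap('scene','scene7');crop('scene7',230,200,410,350,4)"
```

```text
time: 8.55
tool_pos: [0.5593, -0.4361, 0.129]
eef_rot: [179.8, -0.1, 9.1]
ft_force: [-0.5, 0.8, 0.0]
gripper_width: 0.004
t 8.55 line-frame mm x,y [  -0.2 -179.6] tip z mm 32.0 rpy [ 1.7981e+02 -1.1000e-01  9.1100e+00] F line [-0.4  0.9] 0.0 g 0.004
```

View pics/scene7_c230_200.png

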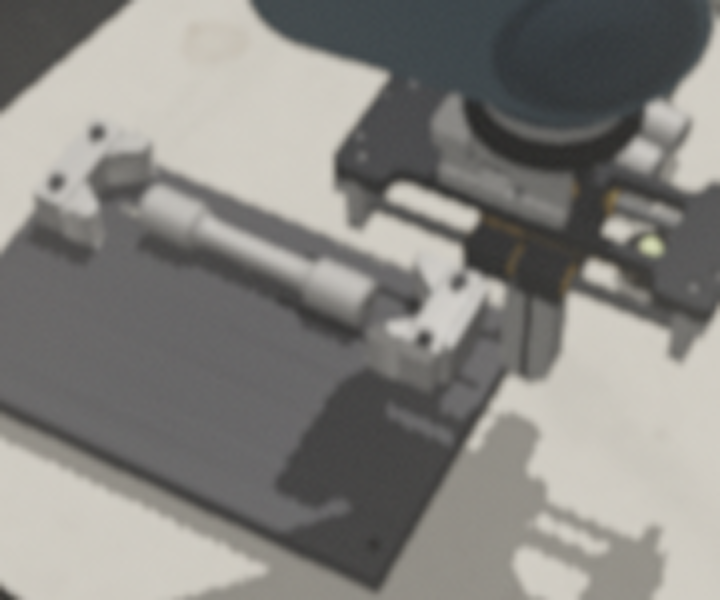

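The scene view shows the closed fingers at (530,330) in the crop, standing behind the sliding jaw, and the bar between the jaws. Now I push.

```bash
python3 -m jog '[{"delta_pos":[0,-0.4,0],"rotation":[0,0,0]},{"delta_pos":[0,-0.4,0],"rotation":[0,0,0]},{"delta_pos":[0,-0.4,0],"rotation":[0,0,0]},{"delta_pos":[0,-0.3,0],"rotation":[0,0,0]},{"delta_pos":[0,-0.3,0],"rotation":[0,0,0]},{"delta_pos":[0,-0.3,0],"rotation":[0,0,0]},{"delta_pos":[0,-0.3,0],"rotation":[0,0,0]},{"delta_pos":[0,-0.3,0],"rotation":[0,0,0]}]'
python3 -c "
from h import *;st();snap('scene','scene8');crop('scene8',230,200,410,350,4)"
```

```text
time: 9.27
tool_pos: [0.5555, -0.4083, 0.1313]
eef_rot: [179.5, -0.3, 9.1]
ft_force: [1.1, -2.8, -1.8]
gripper_width: 0.006
t 9.27 line-frame mm x,y [   0.5 -151.5] tip z mm 34.3 rpy [179.47  -0.26   9.14] F line [ 0.7 -2.9] -1.8 g 0.006
```

View pics/scene8_c230_200.png

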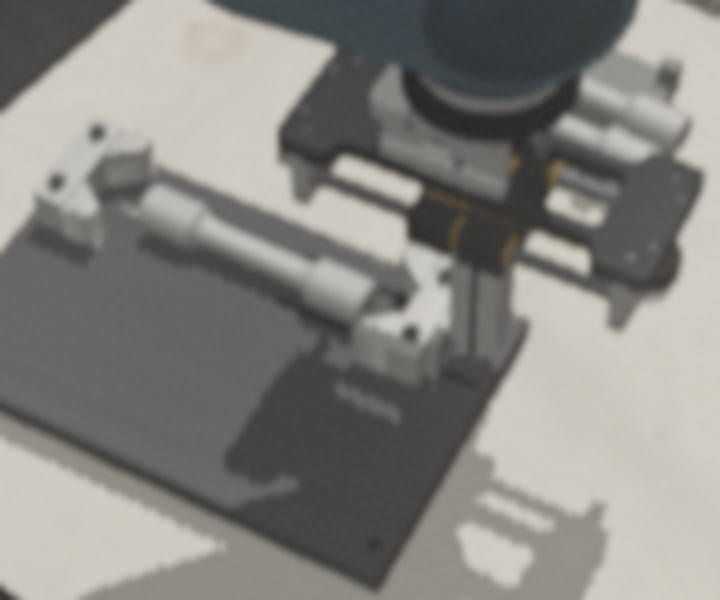

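Contact made at about 3 N and the jaw is moving in. Carrying on, with the height trimmed slightly.

```bash
python3 -m jog '[{"delta_pos":[0,-0.3,0.1],"rotation":[0.2,0,0]},{"delta_pos":[0,-0.3,0.1],"rotation":[0.2,0,0]},{"delta_pos":[0,-0.3,0],"rotation":[0,0,0]},{"delta_pos":[0,-0.3,0],"rotation":[0,0,0]},{"delta_pos":[0,-0.3,0],"rotation":[0,0,0]},{"delta_pos":[0,-0.3,0],"rotation":[0,0,0]},{"delta_pos":[0,-0.3,0],"rotation":[0,0,0]},{"delta_pos":[0,-0.3,0],"rotation":[0,0,0]}]'
python3 -c "
from h import *;st();snap('scene','scene9');crop('scene9',230,200,410,350,4)"
```

```text
time: 9.98
tool_pos: [0.5519, -0.3845, 0.1306]
eef_rot: [179.6, -0.4, 9.1]
ft_force: [-1.1, -2.8, -0.3]
gripper_width: -0.0
t 9.98 line-frame mm x,y [   0.7 -127.4] tip z mm 33.6 rpy [179.58  -0.36   9.12] F line [-1.5 -2.6] -0.3 g -0.0
```

View pics/scene9_c230_200.png

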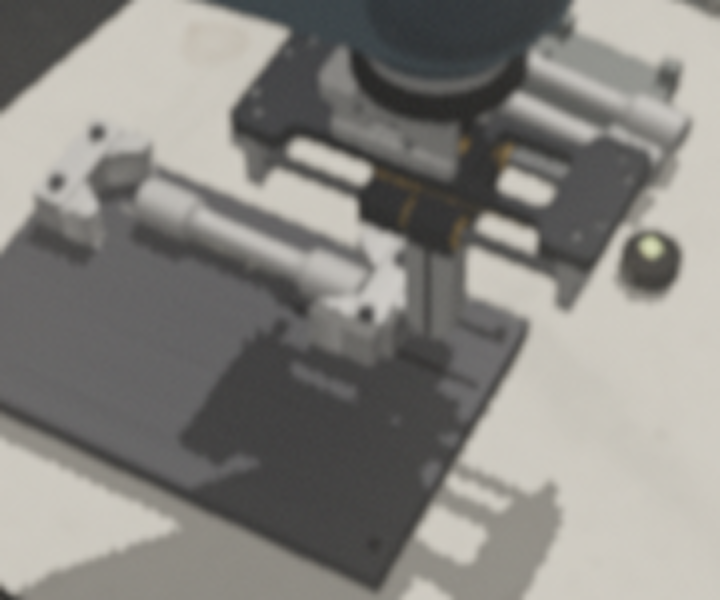

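The right end of the bar is now in the sliding jaw's notch. About 23 mm remains.

```bash
python3 -m jog '[{"delta_pos":[0,-0.3,0.05],"rotation":[0.2,-0.2,0]},{"delta_pos":[0,-0.3,0],"rotation":[0,0,0]},{"delta_pos":[0,-0.3,0],"rotation":[0,0,0]},{"delta_pos":[0,-0.3,0],"rotation":[0,0,0]},{"delta_pos":[0,-0.3,0],"rotation":[0,0,0]}]'
python3 -c "
from h import *;st();snap('scene','scene10');crop('scene10',230,200,410,350,4)"
```

```text
time: 10.45
tool_pos: [0.5495, -0.3686, 0.1306]
eef_rot: [179.7, -0.2, 9.1]
ft_force: [-0.6, -3.8, -0.5]
gripper_width: 0.004
t 10.45 line-frame mm x,y [   0.9 -111.3] tip z mm 33.6 rpy [179.72  -0.18   9.13] F line [-1.2 -3.7] -0.5 g 0.004
```

View pics/scene10_c230_200.png

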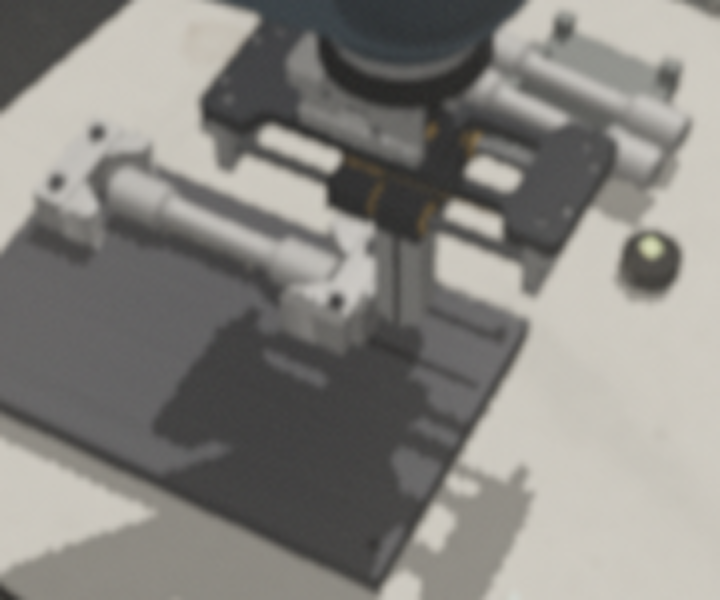

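The bar's left end is entering the fixed jaw's notch at crop (130,190). Now small steps while watching the force.

```bash
python3 -m jog '[{"delta_pos":[0,-0.25,0],"rotation":[0,0,0]},{"delta_pos":[0,-0.25,0],"rotation":[0,0,0]}]'; python3 -c "
from h import *;st()"; python3 -m jog '[{"delta_pos":[0,-0.2,0],"rotation":[0,0,0]},{"delta_pos":[0,-0.2,0],"rotation":[0,0,0]}]'; python3 -c "
from h import *;st()"
```

```text
time: 10.67
tool_pos: [0.5486, -0.3627, 0.1306]
eef_rot: [179.7, -0.2, 9.1]
ft_force: [0.2, -4.1, -0.9]
gripper_width: 0.004
t 10.67 line-frame mm x,y [   1.  -105.4] tip z mm 33.6 rpy [ 1.7974e+02 -1.7000e-01  9.1500e+00] F line [-0.5 -4.1] -0.9 g 0.004
time: 10.83
tool_pos: [0.548, -0.3591, 0.1306]
eef_rot: [179.6, -0.2, 9.2]
ft_force: [1.1, -8.5, -3.9]
gripper_width: 0.004
t 10.83 line-frame mm x,y [   1.  -101.8] tip z mm 33.6 rpy [179.58  -0.19   9.17] F line [-0.3 -8.6] -3.9 g 0.004
```

```bash
python3 -m jog '[{"delta_pos":[0,-0.2,0],"rotation":[0,0,0]},{"delta_pos":[0,-0.2,0],"rotation":[0,0,0]}]'; python3 -c "
from h import *;st();snap('scene','scene11');crop('scene11',230,200,410,350,4)"; python3 -m jog '[{"delta_pos":[0,-0.3,0],"rotation":[0,0,0]},{"delta_pos":[0,-0.3,0],"rotation":[0,0,0]}]'; python3 -c "
from h import *;st()"
```

```text
time: 11.0
tool_pos: [0.5477, -0.3578, 0.1307]
eef_rot: [179.0, -0.3, 9.2]
ft_force: [2.1, -11.2, -5.6]
gripper_width: 0.007
t 11.0 line-frame mm x,y [   0.8 -100.4] tip z mm 33.7 rpy [179.05  -0.29   9.2 ] F line [  0.2 -11.4] -5.6 g 0.007
time: 11.22
tool_pos: [0.5472, -0.3563, 0.1309]
eef_rot: [178.3, -0.5, 9.2]
ft_force: [2.6, -13.5, -7.4]
gripper_width: 0.003
t 11.22 line-frame mm x,y [  0.6 -98.9] tip z mm 33.9 rpy [178.26  -0.47   9.22] F line [  0.4 -13.7] -7.4 g 0.003
```

View pics/scene11_c230_200.png

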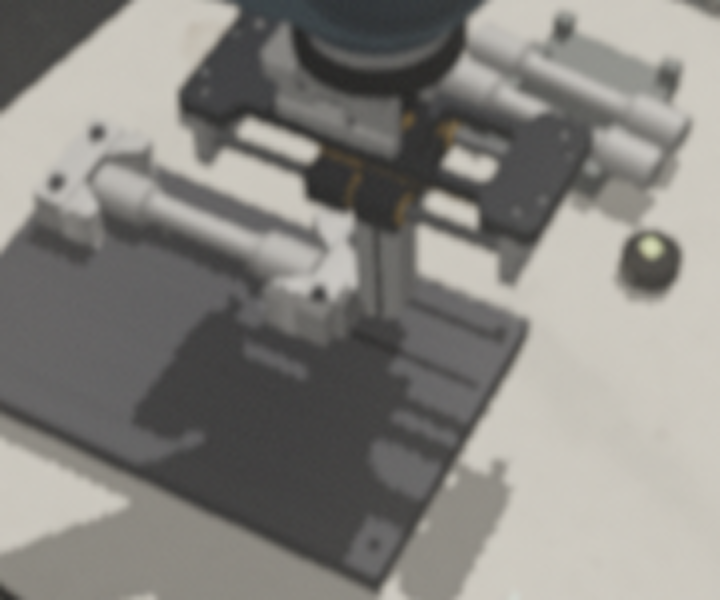

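Force climbs to 14 N with the tip stalled, so the jaw is at its stop on the bar. I'll back off and look.

```bash
python3 -m jog '[{"delta_pos":[0,0.5,0],"rotation":[0,0,0]},{"delta_pos":[0,1,0],"rotation":[1,0,0]},{"delta_pos":[0,1,0],"rotation":[0,0,0]},{"delta_pos":[0,1,-2],"rotation":[0,0,0]},{"delta_pos":[0,1,-3],"rotation":[0,0,0]},{"delta_pos":[-1,1,-3],"rotation":[0,0,0]},{"delta_pos":[-3,1,0],"rotation":[0,0,0]},{"delta_pos":[-3,1,0],"rotation":[0,0,0]},{"delta_pos":[-3,1,0],"rotation":[0,0,0]},{"delta_pos":[-3,1,0],"rotation":[0,0,0]}]'
python3 -m jog '[{"delta_pos":[0,2,0],"rotation":[0,0,0]},{"delta_pos":[0,2,0],"rotation":[0,0,0]},{"delta_pos":[0,0,0],"rotation":[0,0,0]}]'; python3 -c "
from h import *;st();snap('top','top12');crop('top12',225,230,385,350,5)"
```

```text
time: 12.05
tool_pos: [0.4335, -0.4715, 0.2111]
eef_rot: [-179.4, -0.3, 9.7]
ft_force: [-0.5, -1.0, -0.3]
gripper_width: 0.007
time: 12.3
tool_pos: [0.4339, -0.5149, 0.2098]
eef_rot: [-179.0, -0.2, 9.2]
ft_force: [1.1, 0.3, -0.1]
gripper_width: 0.001
t 12.3 line-frame mm x,y [-136.6 -237.3] tip z mm 112.8 rpy [-179.02   -0.21    9.24] F line [1.2 0.1] -0.1 g 0.001
```

View pics/top12_c225_230.png

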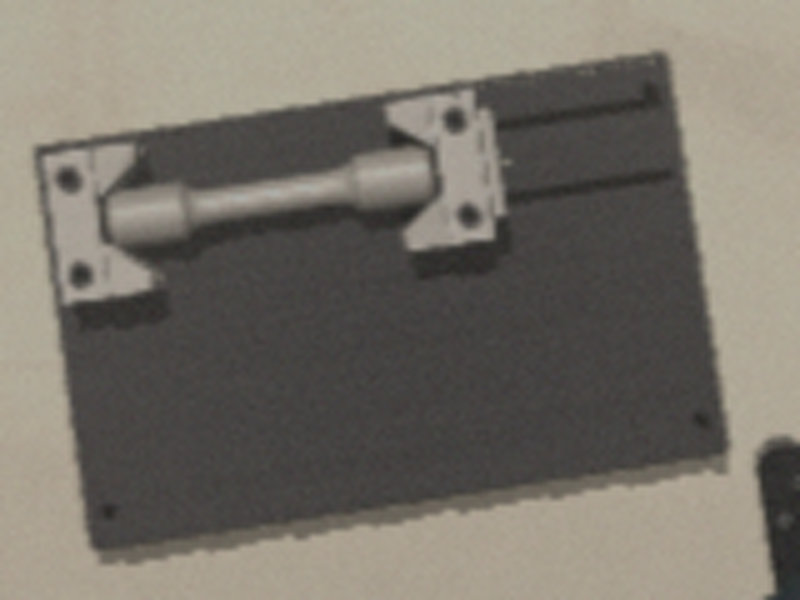

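```bash
python3 - <<'E'
from h import *
c=dict(np.load('/tmp/top12.npz'))
for n,(u,v,z) in dict(Lf=(108,195,.032),Lb=(112,248,.032),Lf2=(183,183,.032),Lb2=(189,240,.032),Rf=(352,157,.032),Rb=(361,212,.032),Rf2=(429,149,.032),Rb2=(435,202,.032),out_top=(493,109,.046),out_bot=(503,214,.046),horn1=(386,106,.046),horn2=(406,249,.046)).items():
    q=cp(c,u,v,z);print(n,np.round(1e3*RL.T@(q[:2]-L),1))
E
```

```text
Lf [10.6 66.7]
Lb [-10.6  68.1]
Lf2 [10.8 36.3]
Lb2 [-12.1  37.2]
Rf [ 10.9 -32.2]
Rb [-11.4 -32.5]
Rf2 [  9.5 -63.3]
Rb2 [-11.9 -62.5]
out_top [ 20.8 -90.9]
out_bot [-20.8 -88.5]
horn1 [ 28.4 -49.2]
horn2 [-28.6 -48.6]
```

Measured closed state:

| Quantity | Value |
|---|---|
| Bar x from line | about -0.5 mm |
| Bar y along line | about +2 mm |
| Tilt | about 0.01 rad |
| Jaw travel | about 64 mm |

All are within limits. One quick check of the bystanders and that the bar is still, then I hand in.

```bash
python3 - <<'E'
from h import *
a=np.load('/tmp/top0.npz')['frame'];b=snap('top','top13')['frame'];m=np.load('/tmp/top12.npz')['frame']
d=lambda p,q,x0,y0,x1,y1:np.abs(p[y0:y1,x0:x1].astype(int)-q[y0:y1,x0:x1]).mean().round(2)
print('bar/jaw still',d(m,b,230,240,365,290),'marker',d(a,b,205,150,285,185),'specimen',d(a,b,355,190,385,220),'disc2',d(a,b,435,145,465,175),'caliper',d(a,b,390,265,505,335),'rack',d(a,b,290,145,365,205))
crop('top13',360,190,520,340,4)
E
```

```text
bar/jaw still 2.02 marker 9.32 specimen 8.61 disc2 8.09 caliper 40.4 rack 8.17
```

View pics/top13_c360_190.png

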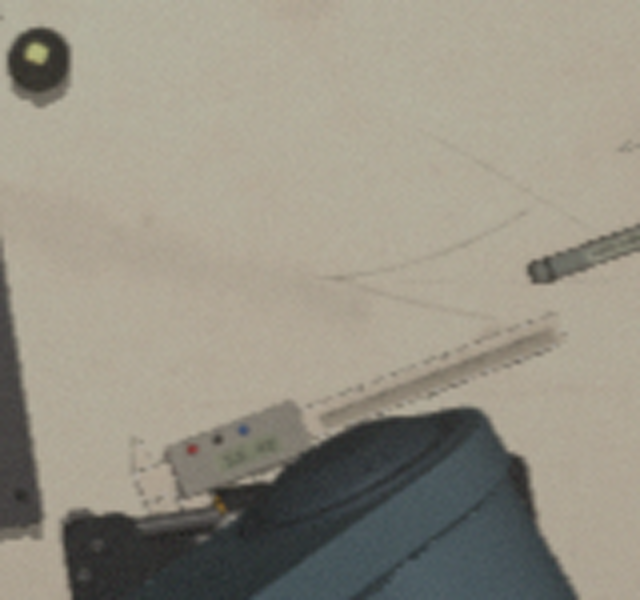

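The caliper's head is still at about (419,302) and the specimen at (370,205), as at the start. The arm is well above them, and the other frame differences are only a uniform brightness shift.

```bash
python3 -c "
from h import *;st();print(env.finish_job())"
```

```text
t 12.4 line-frame mm x,y [-135.5 -234.8] tip z mm 112.3 rpy [-178.92   -0.19    9.35] F line [-0.3  0.8] 0.7 g 0.003
the job is handed in; nothing more can be done
None
```

I rolled the steel test bar about 83 mm to the scribed line with both open fingertips. I then pushed the sliding jaw in with the shut fingers until it stalled on the bar at about 14 N, withdrew, and handed the job in at 12.4 s. No verdict was reported.

**Before closing the jaw:** the bar lay about 2 mm short of the line, tilted about 0.035 rad and still. An earlier reading, with the arm partly in the way, put it at about 0 mm. Both are inside the 6 mm limit.

**After closing:**
- **Bar:** its middle is about 0.5 mm off the line and 2 mm along it, tilted about 0.01 rad. Both ends are in the notches, and two pictures taken one after the other showed no motion.
- **Jaw:** it has travelled about 64 mm, against 63 mm expected. The readings are good to roughly 2 mm.
- **Hand:** it is clear, with the fingertips about 112 mm above the bench, and the wrist force is near zero.
- **Other things:** the specimen and caliper look unmoved by eye, though the arm hid part of the caliper. The specimen and marker areas of the image differ only by the overall brightness shift.

I did not measure the bar's rolling angle or height. Rolling without dragging rests on the low push force (under 1 N) and how the bar moved.

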